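# Locate a fixture plate on two dowels and an end stop

## Robot

A 7-joint arm with a two-finger parallel gripper is mounted at the origin on the work surface. World frame = base frame: x ahead of the robot, y to its left, z up, the work surface at z = 0. Lengths are in m, angles in rad, forces in N, time in s.
With the tool pointing down it reaches from about 0.4 to 0.9 m from the base axis. Payload 5.5 kg.
Tool frame: the origin (TCP) lies at the very end of the fingers, on their centre line; the grasp point (between the pads) lies 19 mm behind it (r.pinch_z is the distance from the TCP to the grasp point, in m); z points along the fingers, y is the line along which they close (so a half turn about z gives the same grasp; the last joint's range is limited). The gripper opens to 92 mm and grips with 3 to 60 N. Pads are 19 mm wide; open, the fingers measure 130 mm over their backs; the gripper's body (75 mm by 190 mm) begins 47 mm behind the grasp point.
Start: joints at [1.388, 0.501, -0.427, 1.55, 0.221, 1.138, -0.21], TCP at [0.28, -0.586, 0.227] pointing down, gripper open.
Joint ranges: [-2.88, 2.88], [-0.31, 2.03], [-1.54, 1.56], [0.2, 2.42], [-1.41, 4.55], [0.19, 2.02], [-2.57, 2.57]. Speed limits (rad/s): [2.57, 2.57, 3.14, 3.14, 3.14, 3.14, 3.14].

## Interface

Orientations are given as a unit quaternion [w, x, y, z].
In Python, from rig import r gives the robot as it stands. The module is installed in compiled form; this text tells all that it offers.
- The arm moves only by the shell command python3 -m crank 'ROWS' [FORCE]. ROWS is a JSON object whose one key "deltas" holds a list of rows, each a list of 7 numbers: the shift along the tool's x, y, z in units of 25 mm (1.0 is 25 mm), then the turn, a rotation vector about the tool's x, y, z in units of 6 degrees (1.0 is 6 degrees), then the closure, from 0 (fully open) to 1 (shut). A call has exactly 5 rows; each row shifts and turns the commanded pose from where the row before left it, along the tool's axes as they then stand; what a row does not reach is not made up. A row lasts 1/12 s, in which the tool goes at most 41.7 mm and 7.16 degrees, less where a joint would pass 70% of its speed; a pose out of reach is approached as far as the arm can. A call is refused whole if a number of a shift passes 1 or a number of a turn 1, either way. A call with a gripper value outside its range is refused whole. The fingers move at their own pace and stop on an object; FORCE is the grip in N (left out, the last holds). Time passes only in rows, so rows that do not move let the fingers close, or fill a call up. It gives the time, the measured TCP pose, the force, the opening and the grip force at its end, in the units of the state.
- r.observe(): the state, without advancing time (a new reading comes with each control period).
- r.get_image(name): name is "side" or "top"; returns the picture (384x512x3 uint8, blue, green, red); there is no depth.
- r.calibration(name): a dict with "fx", "fy", "cx", "cy" (pixels), "world_from_camera" (4x4, takes a point from camera to world coordinates). Camera axes: x right, y down, z forward; pixel columns grow to the right and rows downward; lengths in m; the calibration is good to about 2 mm. A picture is of the moment at which its call begins. calibration takes no time and is no camera call.
- r.hand_in(): hands the job in; it is judged then, once.
The state is a dict: "clock": time; "q": joint angles; "qvel": joint speeds; "joint_torque": joint torques, N m; "position": TCP position; "tcp_rot": TCP orientation; "ft_force": force on the tool from outside, world axes, zero at the start; "torque": the same for the moment, N m; "opening": finger opening in m; "finger_force": force on a finger pad.
Only numpy, scipy, OpenCV 4.12 (cv2) and the standard library are available. Lean on these libraries where they do the work, as an engineer would, in place of code of your own. Each camera call takes 0.05 s, during which the arm holds its last target. There are 200 camera calls.

## Task

Lift the steel fixture plate by its black knob from the mat and set it down flat on the aluminium base plate, without banging it down. Push it sideways until its long edge presses on both brass dowels, then slide it along the dowels until its end presses on the red stop, so that it stays fully home on all three. Press firmly but gently each time (a steady push of about 15 N, never over 25 N on a dowel or the stop), then let go and leave everything else where it is.

Things in the scene. Friction and masses are not known exactly. Their poses are not given: they have to be found in the camera images.
- plate: steel fixture plate, 90 mm (own x) x 160 mm (own y) x 12 mm thick, the same either way round, 0.4 to 0.65 kg; origin: centre of its underside. In its middle a round black knob: stem 16 mm across from 12 to 22 mm above the underside, head 28 mm across from 22 to 50 mm. Starts flat on a black mat 3 mm thick. On the base plate it slides at about 2 N (friction 0.3): that does not seat it yet.
- plate_knob (a point): centre of the black knob's head, 38 mm above the plate's underside, on the plate's vertical centre line.
- base: fixed aluminium tooling base plate, 200 mm (own x) x 290 mm (own y) x 15 mm thick, top face 15 mm above its origin (centre of its underside, on the table). Own x points to the side where the dowels stand. Seated, the fixture plate lies flat with a 160 mm edge against both dowels (its centre at own x = +4 mm of the base plate, its long side along own y) and a 90 mm edge against the stop.
- dowel_a: brass dowel, 12 mm across, standing 22 mm above the base plate's top, at own (x, y) = (+55, +35) mm of the base plate; origin: centre of its foot, on the base plate's top.
- dowel_b: the other brass dowel, the same, at own (x, y) = (+55, -35) mm of the base plate.
- stop: red end stop, a fixed block 44 mm (own x) x 16 mm (own y) x 24 mm high, standing on the base plate's top at its middle line (base x = 0), 112 to 122 mm from the base plate's centre, at either the +y or the -y end (it varies); its axes are parallel to the base plate's. Origin: centre of its foot. The face towards the base plate's centre is the locating face.
- spare_pin: slim dark pin, 10 mm across and 16 mm high, fixed on the base plate's top (base x = 0), 112 to 122 mm from its centre, at the end away from the red stop. Not a locator. Origin: centre of its foot.
- sleeve: blue plastic bushing, upright cylinder 18 mm across and 24 mm high, loose on the base plate behind the dowels; origin: centre of its underside. Bystander.
- tub: white wipes tub with blue cap, 100 mm across, 160 mm high, on the table; origin: centre of its underside. Bystander.
- marker: yellow highlighter with black cap, 120 x 19 x 15 mm, lying on the black mat; origin: on its underside near the middle. Bystander.
- standoff: steel standoff, upright cylinder 22 mm across, 50 mm high, on the black mat; origin: centre of its underside. Bystander.
- wrench: steel open-ended wrench, 150 mm long, lying on the table beyond the base plate; origin: underside. Bystander.
- bracket: bare aluminium I-shaped bracket without any knob, 90 x 150 x 12 mm, lying on the table at the far edge; origin: centre of its underside. Bystander.
- supply: small black power supply box, 60 x 80 x 35 mm, on the table; origin: centre of its underside. Bystander.
Not all that is in view belongs to the job. What is shaped like the plate but pink is not meant.

How it is judged:
On the way, in this order (a step that is already met when the one before it is completed fails the run):
1. the plate lies flat on the base plate and its long edge presses on both dowels at once (over 2 N on each) (z of plate in the frame of base below 0.018 m and angle between plate's own z axis and vertical below 0.03 rad and x of plate in the frame of base between 0.0025 and 0.007 m and angle between the x axis of plate and the x axis of base, either way round below 0.02 rad and contact force between plate and dowel_a above 2 N and contact force between plate and dowel_b above 2 N), for 0.1 s.
2. still along the dowels, the plate's end presses on the red stop (over 5 N) (z of plate in the frame of base below 0.018 m and angle between plate's own z axis and vertical below 0.03 rad and x of plate in the frame of base between 0.0025 and 0.007 m and angle between the x axis of plate and the x axis of base, either way round below 0.02 rad and y of plate in the frame of stop between -0.0897 and 0.0897 m and contact force between plate and stop above 5 N), for 0.1 s.
At the end, for the whole second after the job is handed in: The plate lies flat on the base plate, at rest and released, its long edge within 1.5 mm of the dowels and parallel to their line within 0.02 rad, its end within 1.7 mm of the red stop (z of plate in the frame of base below 0.018 m and angle between plate's own z axis and vertical below 0.03 rad and x of plate in the frame of base between 0.0025 and 0.007 m and angle between the x axis of plate and the x axis of base, either way round below 0.02 rad and y of plate in the frame of stop between -0.0897 and 0.0897 m and linear speed of plate below 0.01 m/s and angular speed of plate below 0.05 rad/s); the robot touches nothing.
It fails at once if the plate pressed on a dowel or on the stop with over 25 N (contact force between plate and dowel_a above 25 N or contact force between plate and dowel_b above 25 N or contact force between plate and stop above 25 N).
It fails at once if the plate banged down on the base plate (over 60 N) (contact force between plate and base above 60 N).
It fails at once if a bystander moved more than 15 mm (distance of any of sleeve, tub, marker, standoff, wrench, bracket, supply from where it was at the start of the episode above 0.015 m).
It also fails if it takes over 64 s, if anything falls off the work surface, if the arm or the gripper's body presses on something with over 40 N, if the wrist force passes 120 N, or if a joint passes its speed limit or range.

## Working session

There is one attempt and no reset: what is moved stays moved. The work goes in short steps, Python scripts to look and compute and a shell command to move; the robot and the scene stay as the last step left them, time stands still between calls to the robot, and variables do not carry over. Pictures are saved under pics/ and viewed, at most 10 in all, crops included, and the job is handed in when it is done.

```bash
mkdir -p pics
python3 - <<'E'
from rig import r
import cv2,numpy as np
for n in("top","side"):
    cv2.imwrite(f"pics/{n}0.png",r.get_image(n)); c=r.calibration(n); print(n,c["fx"],c["fy"],c["cx"],c["cy"],np.round(c["world_from_camera"],4).tolist())
print(r.observe(), r.pinch_z)
E
```

```text
top 450.9419409753757 450.9419409753757 249.7667908727405 188.15566399384733 [[0.0276, -0.998, 0.0571, 0.4086], [-0.9996, -0.0271, 0.0103, -0.0727], [-0.0087, -0.0574, -0.9983, 1.7211], [0.0, 0.0, 0.0, 1.0]]
side 351.07327827535187 351.07327827535187 256.13445843710804 194.0270326598166 [[-0.92, -0.3128, 0.2361, 0.251], [-0.3914, 0.7047, -0.5917, 0.5865], [0.0187, -0.6368, -0.7708, 0.9234], [0.0, 0.0, 0.0, 1.0]]
{'clock': 0.1, 'q': array([ 1.38818081,  0.50175312, -0.42681369,  1.55134232,  0.22081225,
        1.13832927, -0.2103175 ]), 'qvel': array([-0.00183655, -0.00185206, -0.00152977, -0.0022283 ,  0.00177953,
       -0.00044268,  0.00054717]), 'joint_torque': array([-1.20132614e-02, -5.67864811e+01, -5.83883241e+00, -2.79908806e+01,
       -6.91097486e-02,  2.41003954e-02,  4.94205449e-05]), 'position': array([ 0.27996266, -0.58590823,  0.22578455]), 'tcp_rot': array([-8.70439487e-04,  9.75253873e-01,  2.21086171e-01, -1.73164278e-04]), 'ft_force': array([-0.11023633,  0.7485695 ,  0.02904521]), 'torque': array([ 0.05340048, -0.03466802,  0.02346932]), 'finger_force': 0.0, 'opening': 0.09224209325265699} 0.0188
```

View pics/top0.png

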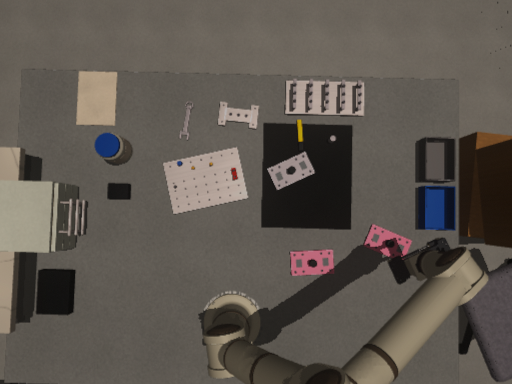

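View pics/side0.png

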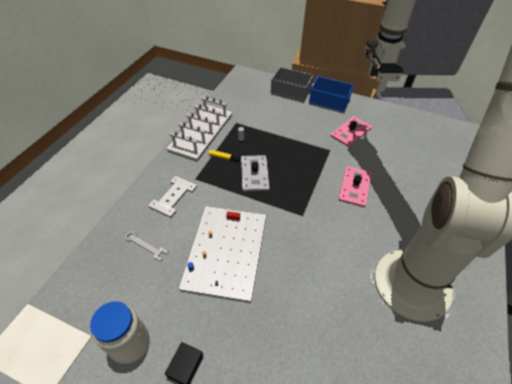

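The top view shows the base plate at about (205,181). Its dowels are near (193,168) and (211,164), the red stop at (234,174), the dark pin at (175,187) and the blue sleeve at (180,163).

Candidates for the plate:
- steel plate with black knob on the mat, (291,171)
- pink plates, (312,262) and (388,241)
- I-bracket without a knob, (239,115)

Only the one at (291,171) is grey, has a knob and lies on the mat. I'll confirm it in enlarged crops.

Run:
```python
import cv2
a=cv2.imread("pics/top0.png")[120:220,160:320]; cv2.imwrite("pics/topc.png",cv2.resize(a,None,fx=5,fy=5,interpolation=cv2.INTER_CUBIC))
a=cv2.imread("pics/side0.png")[140:305,170:335]; a=cv2.imread("pics/side0.png")[145:305,170:330];cv2.imwrite("pics/sidec.png",cv2.resize(a,(592,592),interpolation=cv2.INTER_CUBIC))
```

```text
(no output)
```

View pics/topc.png

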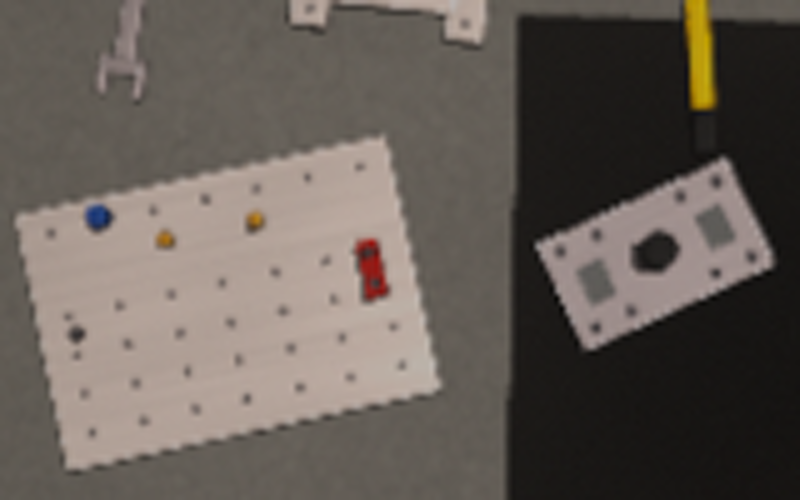

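View pics/sidec.png

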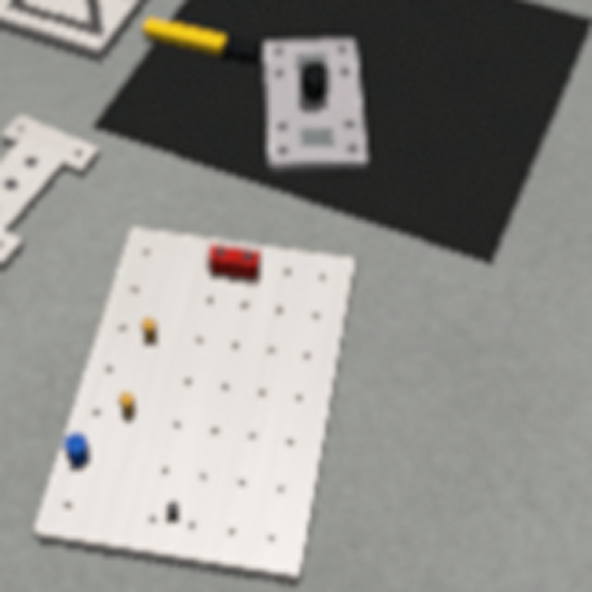

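The crops confirm it: the grey plate with the black knob is at crop (655,250) on the mat, and the stop is at the right-hand end, base -y. Next I'll fit the poses with both views.

```bash
cat > h.py <<'E'
from rig import r
import numpy as np
from scipy.optimize import least_squares
C={n:r.calibration(n) for n in("top","side")}
def proj(n,P):
    c=C[n];T=np.linalg.inv(np.array(c["world_from_camera"]));p=np.atleast_2d(P)@T[:3,:3].T+T[:3,3]
    return np.c_[c["fx"]*p[:,0]/p[:,2]+c["cx"],c["fy"]*p[:,1]/p[:,2]+c["cy"]]
def place(s,L,z0=0):
    L=np.array(L,float)/1000;c,n=np.cos(s[2]),np.sin(s[2])
    return np.c_[s[0]+c*L[:,0]-n*L[:,1],s[1]+n*L[:,0]+c*L[:,1],z0+L[:,2]]
def fit(obs,s0,z0=0): # obs: {cam:(local mm, pix)}
    f=lambda s:np.concatenate([(proj(n,place(s,L,z0))-np.array(u)).ravel() for n,(L,u) in obs.items()])
    o=least_squares(f,s0,loss="soft_l1");return o.x,f(o.x).reshape(-1,2)
crop=lambda pts,x0,y0,k:(np.array(pts,float)+.5)/k-.5+[x0,y0]
E
python3 - <<'E'
from h import *
np.set_printoptions(precision=4,suppress=True)
L=[(100,145,15),(100,-145,15),(-100,-145,15),(-100,145,15),(55,35,37),(55,-35,37)]
t=crop([(17,214),(385,137),(440,388),(68,471),(166,238),(255,219)],160,120,5)
s=crop([(36,535),(132,227),(355,258),(299,572),(126,399),(149,324)],170,145,3.7)
for o in({"top":(L,t)},{"side":(L,s)},{"top":(L,t),"side":(L,s)}):
    b,e=fit(o,[.45,.05,.2]);print("base",b,np.abs(e).max(),np.sqrt((e**2).mean()))
P=[(45,80,12),(45,-80,12),(-45,-80,12),(-45,80,12),(0,0,50)]
t=crop([(535,242),(727,157),(775,263),(588,352),(656,250)],160,120,5)
s=crop([(270,160),(263,40),(357,38),(368,156),(313,66)],170,145,3.7)
for o in({"top":(P,t)},{"side":(P,s)},{"top":(P,t),"side":(P,s)}):
    p,e=fit(o,[.45,-.15,.4],.003);print("plate",p,e.round(1).tolist())
# stop centre top / face
for y in(-112,-117,-122):
    S=[(22,y+8,24),(-22,y+8,24),(22,y-8,24),(-22,y-8,24)]
    print(y,((proj("top",place(b,S,.015))-[160,120]+.5)*5-.5).round(0).tolist(),((proj("side",place(b,S,.015))-[170,145]+.5)*3.7-.5).round(0).tolist())
E
```

```text
base [0.5326 0.115  0.2394] 0.5739496795381456 0.3287575517352547
base [0.5296 0.1189 0.2489] 0.9327022516097259 0.4231047486603685
base [0.5311 0.117  0.2446] 1.3777882419991556 0.6370884584367663
plate [ 0.5781 -0.2084  0.4577] [[-0.0, 0.4], [-0.2, -0.1], [0.2, 0.1], [-0.7, -0.1], [0.7, -0.2]]
plate [ 0.5772 -0.2085  0.4614] [[-0.0, 0.1], [0.4, -0.4], [-0.7, -0.5], [-0.2, 0.3], [0.4, 0.4]]
plate [ 0.5777 -0.2085  0.4603] [[-0.0, 0.6], [-0.3, -0.0], [0.3, 0.2], [-0.6, 0.1], [0.7, -0.1], [-0.2, 0.0], [0.3, -0.4], [-0.8, -0.6], [-0.3, 0.3], [0.3, 0.4]]
-112 [[351.0, 243.0], [364.0, 300.0], [372.0, 239.0], [385.0, 296.0]] [[206.0, 257.0], [258.0, 265.0], [210.0, 242.0], [261.0, 250.0]]
-117 [[358.0, 242.0], [370.0, 299.0], [379.0, 237.0], [391.0, 294.0]] [[207.0, 253.0], [259.0, 260.0], [211.0, 238.0], [262.0, 245.0]]
-122 [[364.0, 240.0], [377.0, 297.0], [385.0, 236.0], [398.0, 293.0]] [[209.0, 248.0], [260.0, 255.0], [213.0, 233.0], [263.0, 240.0]]
```

```bash
cat >> h.py <<'E'
from scipy.spatial.transform import Rotation as R
def need(x,y,z,yaw):
    o=r.observe();w,a,b,c=o["tcp_rot"];Q=R.from_quat([a,b,c,w])
    G=R.from_euler("z",yaw)*R.from_euler("x",np.pi)
    d=Q.inv().apply(np.array([x,y,z])-o["position"])/.025;t=(Q.inv()*G).as_rotvec(degrees=True)/6
    print("t%.2f"%o["clock"],"pos",o["position"].round(4),"shift",d.round(2),"turn",t.round(3),"F",o["ft_force"].round(1),"M",o["torque"].round(2),"op",round(o["opening"],4))
E
python3 -c "
from h import *
need(.5777,-.2085,.15,.4603)"
python3 -m crank '{"deltas":[[0.9,-0.45,0.1,0,0,0,0],[0.9,-0.45,0.1,0,0,0,0],[0.9,-0.45,0.1,0,0,0,0],[0.9,-0.45,0.1,0,0,0,0],[0.9,-0.45,0.1,0,0,-0.1,0]]}' 40
python3 -c "
from h import *
need(.5777,-.2085,.15,.4603)"
```

```text
t0.10 pos [ 0.28   -0.5859  0.2258] shift [17.26 -8.48  3.05] turn [-0.017 -0.001 -0.138] F [-0.1  0.7  0. ] M [ 0.05 -0.03  0.02] op 0.0922
clock: 0.52
position: [0.3579, -0.4859, 0.2137]
tcp_rot: [-0.0, 0.974, 0.226, -0.0]
ft_force: [0.1, 0.1, 0.7]
opening: 0.0919
finger_force: 0.0
t0.52 pos [ 0.3579 -0.4859  0.2137] shift [12.78 -6.09  2.55] turn [-0.009  0.    -0.041] F [0.1 0.1 0.7] M [-0.   -0.01  0.02] op 0.0919
```

```bash
python3 -m crank '{"deltas":[[0.9,-0.43,0.2,0,0,0,0],[0.9,-0.43,0.2,0,0,0,0],[0.9,-0.43,0.2,0,0,0,0],[0.9,-0.43,0.2,0,0,0,0],[0.9,-0.43,0.2,0,0,0,0]]}' >/dev/null
python3 -m crank '{"deltas":[[0.9,-0.43,0.2,0,0,0,0],[0.9,-0.43,0.2,0,0,0,0],[0.9,-0.43,0.2,0,0,0,0],[0.9,-0.43,0.2,0,0,0,0],[0.9,-0.43,0.2,0,0,0,0]]}' >/dev/null
python3 -m crank '{"deltas":[[0.9,-0.43,0.2,0,0,0,0],[0.9,-0.43,0.2,0,0,0,0],[0.9,-0.43,0.2,0,0,0,0],[0,0,0,0,0,0,0],[0,0,0,0,0,0,0]]}' >/dev/null
python3 -c "
from h import *
need(.5777,-.2085,.15,.4603)"
```

```text
t1.77 pos [ 0.559  -0.2304  0.1485] shift [ 1.06 -0.45 -0.06] turn [-0.017  0.001  0.   ] F [-0.3 -0.1 -0.7] M [-0.07  0.03 -0.  ] op 0.0918
```

```bash
python3 -m crank '{"deltas":[[0.6,-0.25,0,0,0,0,0],[0.46,-0.2,0,0,0,0,0],[0,0,0.9,0,0,0,0],[0,0,0.9,0,0,0,0],[0,0,0,0,0,0,0]]}' >/dev/null
python3 -c "
from h import *
need(.5777,-.2085,.023,.4603)
cv=__import__('cv2');a=r.get_image('side')[100:220,200:320];cv.imwrite('pics/s2.png',cv.resize(a,(600,600),interpolation=cv.INTER_CUBIC))"
```

```text
t2.18 pos [ 0.5741 -0.2109  0.1003] shift [ 0.19 -0.01  3.09] turn [-0.044  0.048 -0.042] F [-1.1  1.1 -1.1] M [-0.    0.06  0.01] op 0.0922
```

View pics/s2.png

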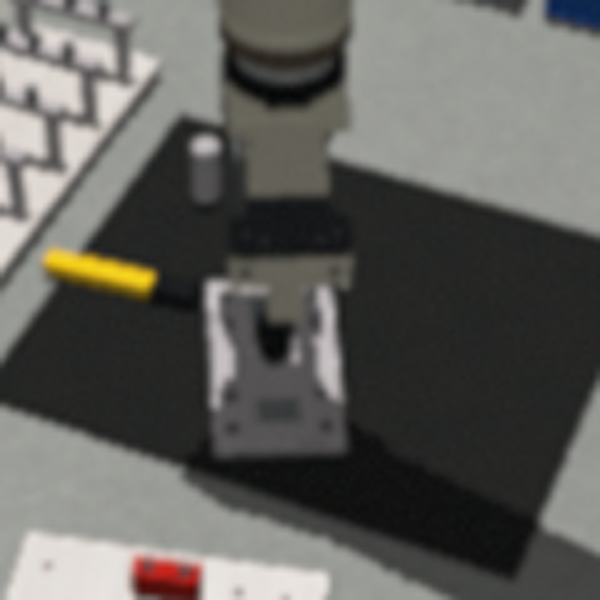

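The knob at (272,340) sits under the open fingers and nothing is in the way, so I'll descend.

```bash
python3 -m crank '{"deltas":[[0.05,0,0.9,0,0,0,0],[0.05,0,0.9,0,0,0,0],[0,0,0.8,0,0,0,0],[0,0,0.3,0,0,0,0],[0,0,0,0,0,0,0]]}' >/dev/null
python3 -c "
from h import *
need(.5777,-.2085,.023,.4603)"
```

```text
t2.65 pos [ 0.5785 -0.2102  0.0308] shift [ 0.   -0.07  0.31] turn [-0.017  0.019 -0.045] F [-0.4 -0.7 -0.2] M [-0.01  0.01 -0.03] op 0.0915
```

```bash
python3 -m crank '{"deltas":[[0,0,0.2,0,0,0,0],[0,0,0,0,0,0,0],[0,0,0,0,0,0,0.6],[0,0,0,0,0,0,1],[0,0,0,0,0,0,1]]}' 40 >/dev/null
python3 -m crank '{"deltas":[[0,0,0,0,0,0,1],[0,0,0,0,0,0,1],[0,0,0,0,0,0,1],[0,0,0,0,0,0,1],[0,0,0,0,0,0,1]]}' 
python3 -c "
from h import *
need(.5777,-.2085,.023,.4603)"
```

```text
clock: 3.48
position: [0.5796, -0.2099, 0.0267]
tcp_rot: [-0.0, 0.974, 0.226, -0.0]
ft_force: [-0.8, -0.1, -0.4]
opening: 0.043
finger_force: 0.0
t3.48 pos [ 0.5796 -0.2099  0.0267] shift [-0.04 -0.08  0.15] turn [-0.001  0.    -0.038] F [-0.8 -0.1 -0.4] M [ 0.02 -0.   -0.01] op 0.043
```

```bash
python3 -m crank '{"deltas":[[0,0,0.1,0,0,0,1],[0,0,0,0,0,0,1],[0,0,0,0,0,0,1],[0,0,0,0,0,0,1],[0,0,0,0,0,0,1]]}' >/dev/null
python3 -m crank '{"deltas":[[0,0,0,0,0,0,1],[0,0,0,0,0,0,1],[0,0,0,0,0,0,1],[0,0,0,0,0,0,1],[0,0,0,0,0,0,1]]}' 
python3 -c "
from h import *
need(.5777,-.2085,.023,.4603)"
```

```text
clock: 4.32
position: [0.5794, -0.2101, 0.024]
tcp_rot: [-0.0, 0.974, 0.226, -0.0]
ft_force: [-0.9, -0.3, -3.7]
opening: 0.0271
finger_force: 40.0
t4.32 pos [ 0.5794 -0.2101  0.024 ] shift [-0.03 -0.09  0.04] turn [-0.001  0.003 -0.04 ] F [-0.9 -0.3 -3.7] M [ 0.02 -0.04 -0.01] op 0.0271
```

```bash
python3 -m crank '{"deltas":[[0,0,-0.3,0,0,0,1],[0,0,-0.7,0,0,0,1],[0,0,-0.7,0,0,0,1],[0,0,-0.7,0,0,0,1],[0,0,-0.3,0,0,0,1]]}' >/dev/null
python3 -m crank '{"deltas":[[0,0,0,0,0,0,1],[0,0,0,0,0,0,1],[0,0,0,0,0,0,1],[0,0,0,0,0,0,1],[0,0,0,0,0,0,1]]}' |tail -3
python3 -c "
from h import *
need(.5213,.1146,.09,.249)"
```

```text
ft_force: [-0.2, 0.3, -3.6]
opening: 0.0275
finger_force: 40.0
t5.15 pos [ 0.5788 -0.2097  0.0905] shift [  3.65 -12.66   0.04] turn [-0.014  0.014  1.98 ] F [-0.2  0.3 -3.6] M [-0.   -0.02 -0.05] op 0.0275
```

```bash
python3 -m crank '{"deltas":[[0.1,-0.4,0,0,0,0,1],[0.2,-0.7,0,0,0,0,1],[0.24,-0.8,0,0,0,0,1],[0.24,-0.8,0,0,0,0,1],[0.24,-0.8,0,0,0,0,1]]}' >/dev/null
python3 -m crank '{"deltas":[[0.24,-0.8,0,0,0,0,1],[0.24,-0.8,0,0,0,0,1],[0.24,-0.8,0,0,0,0,1],[0.24,-0.8,0,0,0,0,1],[0.24,-0.8,0,0,0,0,1]]}' >/dev/null
python3 -m crank '{"deltas":[[0.24,-0.8,0,0,0,0,1],[0.24,-0.8,0,0,0,0,1],[0.24,-0.8,0,0,0,0,1],[0.24,-0.8,0,0,0,0,1],[0.24,-0.8,0,0,0,0,1]]}' >/dev/null
python3 -m crank '{"deltas":[[0.2,-0.7,0,0,0,0.3,1],[0.1,-0.4,0,0,0,0.6,1],[0,0,0,0,0,0.6,1],[0,0,0,0,0,0.4,1],[0,0,0,0,0,0.1,1]]}' >/dev/null
python3 -m crank '{"deltas":[[0,0,0,0,0,0,1],[0,0,0,0,0,0,1],[0,0,0,0,0,0,1],[0,0,0,0,0,0,1],[0,0,0,0,0,0,1]]}' |tail -3
python3 -c "
from h import *
need(.5213,.1146,.09,.249)"
```

```text
ft_force: [0.4, 0.2, -4.8]
opening: 0.0273
finger_force: 40.0
t7.23 pos [0.5246 0.1137 0.0917] shift [-0.12 -0.07  0.07] turn [-0.001  0.001 -0.021] F [ 0.4  0.2 -4.8] M [ 0.04 -0.07  0.02] op 0.0273
```

```bash
python3 -m crank '{"deltas":[[-0.12,-0.07,0.3,0,0,-0.02,1],[0,0,0.6,0,0,0,1],[0,0,0.6,0,0,0,1],[0,0,0.3,0,0,0,1],[0,0,0,0,0,0,1]]}' >/dev/null
python3 -m crank '{"deltas":[[0,0,0,0,0,0,1],[0,0,0,0,0,0,1],[0,0,0,0,0,0,1],[0,0,0,0,0,0,1],[0,0,0,0,0,0,1]]}' |tail -3
python3 -c "
from h import *
need(.5213,.1146,.036,.249)
cv=__import__('cv2');a=r.get_image('side')[190:310,165:285];cv.imwrite('pics/s3.png',cv.resize(a,(600,600),interpolation=cv.INTER_CUBIC))
a=r.get_image('top')[140:220,160:260];cv.imwrite('pics/t3.png',cv.resize(a,(700,560),interpolation=cv.INTER_CUBIC))"
```

```text
ft_force: [-1.0, 0.4, -4.2]
opening: 0.0272
finger_force: 40.0
t8.07 pos [0.5218 0.1149 0.0474] shift [-0.02  0.01  0.45] turn [ 0.001 -0.012 -0.001] F [-1.   0.4 -4.2] M [ 0.01  0.01 -0.03] op 0.0272
```

View pics/s3.png

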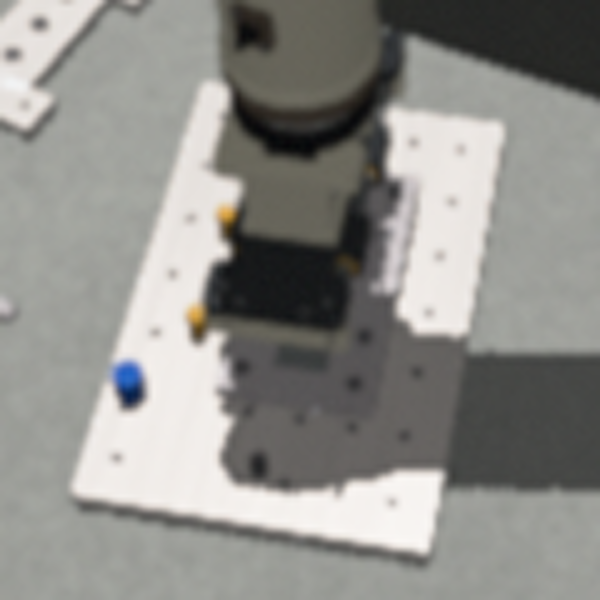

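View pics/t3.png

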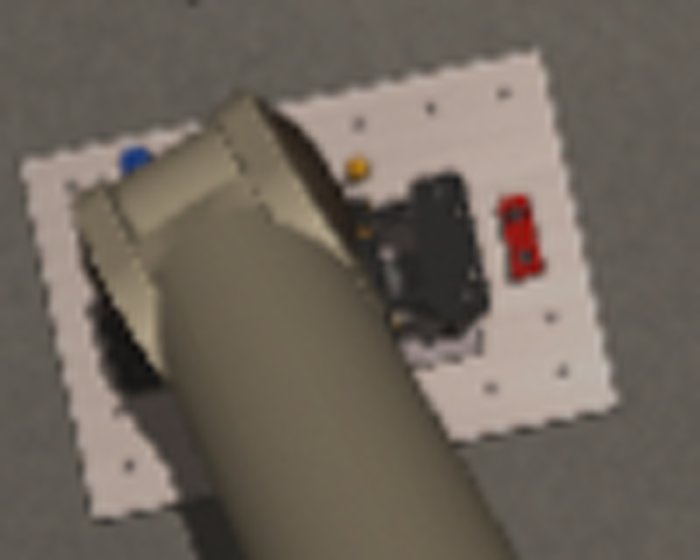

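Side view: the plate's near end (around (300,360) in the crop) is clear of both dowels at (197,318) and (227,215). The top view shows it short of the red stop at (520,235). Next I'll lower it gently.

```bash
python3 -m crank '{"deltas":[[0,0,0.12,0,0,0,1],[0,0,0.12,0,0,0,1],[0,0,0.08,0,0,0,1],[0,0,0,0,0,0,1],[0,0,0,0,0,0,1]]}' |grep -E "ft|pos"
python3 -m crank '{"deltas":[[0,0,0.04,0,0,0,1],[0,0,0,0,0,0,1],[0,0,0,0,0,0,1],[0,0,0,0,0,0,1],[0,0,0,0,0,0,1]]}' |grep -E "ft|pos"
python3 -m crank '{"deltas":[[0,0,0.04,0,0,0,1],[0,0,0,0,0,0,1],[0,0,0,0,0,0,1],[0,0,0,0,0,0,1],[0,0,0,0,0,0,1]]}' |grep -E "ft|pos"
```

```text
position: [0.521, 0.1148, 0.0384]
ft_force: [0.3, -0.4, -3.8]
position: [0.5213, 0.1148, 0.0378]
ft_force: [0.1, -0.6, -4.7]
position: [0.5213, 0.1148, 0.0367]
ft_force: [-0.8, -0.7, -4.4]
```

```bash
python3 -m crank '{"deltas":[[0,0,0.03,0,0,0,1],[0,0,0,0,0,0,1],[0,0,0,0,0,0,1],[0,0,0,0,0,0,1],[0,0,0,0,0,0,1]]}' |grep -E "ft|pos"
python3 -m crank '{"deltas":[[0,0,0.03,0,0,0,1],[0,0,0,0,0,0,1],[0,0,0,0,0,0,1],[0,0,0,0,0,0,1],[0,0,0,0,0,0,1]]}' |grep -E "ft|pos"
```

```text
position: [0.5213, 0.1148, 0.036]
ft_force: [-0.6, -0.4, -4.3]
position: [0.5217, 0.1149, 0.0357]
ft_force: [-2.6, -1.1, 4.8]
```

```bash
python3 -m crank '{"deltas":[[0,0,-0.01,0,0,0,1],[0.08,0,0,0,0,0,1],[0.08,0,0,0,0,0,1],[0.08,0,0,0,0,0,1],[0,0,0,0,0,0,1]]}' 25|grep -E "ft|pos"
python3 -m crank '{"deltas":[[0.02,0,0,0,0,0,1],[0.02,0,0,0,0,0,1],[0.02,0,0,0,0,0,1],[0.02,0,0,0,0,0,1],[0,0,0,0,0,0,1]]}' |grep -E "ft|pos"
python3 -c "
from h import *
need(.5213,.1146,.036,.249)"
```

```text
position: [0.5278, 0.1165, 0.0358]
ft_force: [-0.6, 0.1, 4.9]
position: [0.5291, 0.1169, 0.0357]
ft_force: [-2.0, -0.9, 6.4]
t11.08 pos [0.5291 0.1169 0.0357] shift [-0.32  0.01 -0.01] turn [ 0.001 -0.001  0.   ] F [-2.  -0.9  6.4] M [-0.04  0.47 -0.04] op 0.0276
```

```bash
python3 -m crank '{"deltas":[[0.02,0,0,0,0,0,1],[0.02,0,0,0,0,0,1],[0,0,0,0,0,0,1],[0,0,0,0,0,0,1],[0,0,0,0,0,0,1]]}' |grep -E "ft|pos"
python3 -m crank '{"deltas":[[0.02,0,0,0,0,0,1],[0.02,0,0,0,0,0,1],[0,0,0,0,0,0,1],[0,0,0,0,0,0,1],[0,0,0,0,0,0,1]]}' |grep -E "ft|pos"
python3 -m crank '{"deltas":[[0.02,0,0,0,0,0,1],[0.02,0,0,0,0,0,1],[0,0,0,0,0,0,1],[0,0,0,0,0,0,1],[0,0,0,0,0,0,1]]}' |grep -E "ft|pos"
```

```text
position: [0.53, 0.1171, 0.0357]
ft_force: [-2.4, -0.2, 5.6]
position: [0.531, 0.1174, 0.0357]
ft_force: [-2.5, -1.0, 5.8]
position: [0.532, 0.1176, 0.0357]
ft_force: [-2.1, -0.8, 5.5]
```

```bash
python3 -m crank '{"deltas":[[0.02,0,0,0,0,0,1],[0.02,0,0,0,0,0,1],[0,0,0,0,0,0,1],[0,0,0,0,0,0,1],[0,0,0,0,0,0,1]]}' |grep -E "ft|pos"
python3 -m crank '{"deltas":[[0.02,0,0,0,0,0,1],[0,0,0,0,0,0,1],[0.02,0,0,0,0,0,1],[0,0,0,0,0,0,1],[0,0,0,0,0,0,1]]}' |grep -E "ft|pos"
```

```text
position: [0.5329, 0.1178, 0.0357]
ft_force: [-2.9, -0.7, 6.4]
position: [0.5339, 0.1181, 0.0357]
ft_force: [-2.4, -1.2, 5.8]
```

```bash
python3 -m crank '{"deltas":[[0.02,0,0,0,0,0,1],[0,0,0,0,0,0,1],[0.02,0,0,0,0,0,1],[0,0,0,0,0,0,1],[0,0,0,0,0,0,1]]}' |grep -E "ft|pos"
```

```text
position: [0.5349, 0.1183, 0.0357]
ft_force: [-1.9, -0.3, 5.7]
```

```bash
python3 -m crank '{"deltas":[[0.02,0,0,0,0,0,1],[0,0,0,0,0,0,1],[0.02,0,0,0,0,0,1],[0,0,0,0,0,0,1],[0,0,0,0,0,0,1]]}' |grep -E "ft|pos"
python3 -m crank '{"deltas":[[0.02,0,0,0,0,0,1],[0,0,0,0,0,0,1],[0,0,0,0,0,0,1],[0,0,0,0,0,0,1],[0,0,0,0,0,0,1]]}' |grep -E "ft|pos"
```

```text
position: [0.5358, 0.1185, 0.0357]
ft_force: [-2.1, -1.8, 5.8]
position: [0.5363, 0.1187, 0.0357]
ft_force: [-1.9, -0.1, 5.7]
```

```bash
python3 -m crank '{"deltas":[[0.02,0,0,0,0,0,1],[0,0,0,0,0,0,1],[0,0,0,0,0,0,1],[0,0,0,0,0,0,1],[0,0,0,0,0,0,1]]}' |grep -E "ft|pos"
```

```text
position: [0.5364, 0.1187, 0.0357]
ft_force: [-2.2, -0.3, 6.3]
```

```bash
python3 -m crank '{"deltas":[[0.02,0,0,0,0,0,1],[0,0,0,0,0,0,1],[0,0,0,0,0,0,1],[0,0,0,0,0,0,1],[0,0,0,0,0,0,1]]}' |grep -E "ft|pos"
python3 -c "
from h import *
need(.5213,.1146,.036,.249)"
```

```text
position: [0.5365, 0.1187, 0.0357]
ft_force: [-4.2, -1.6, 8.4]
t15.25 pos [0.5365 0.1187 0.0357] shift [-0.63  0.01 -0.01] turn [ 0.004  0.013 -0.   ] F [-4.2 -1.6  8.4] M [-0.14  0.93 -0.03] op 0.0275
```

```bash
python3 -m crank '{"deltas":[[0.02,0,0,0,0,0,1],[0,0,0,0,0,0,1],[0.02,0,0,0,0,0,1],[0,0,0,0,0,0,1],[0,0,0,0,0,0,1]]}' |grep -E "ft|pos"
python3 -c "
from h import *
need(.5213,.1146,.036,.249)"
```

```text
position: [0.5365, 0.1188, 0.0357]
ft_force: [-7.7, -1.9, 10.7]
t15.67 pos [0.5365 0.1188 0.0357] shift [-0.63  0.01 -0.01] turn [0.006 0.03  0.001] F [-7.7 -1.9 10.7] M [-0.21  1.42 -0.  ] op 0.0276
```

```bash
python3 -m crank '{"deltas":[[0.02,0,-0.01,0,0,0,1],[0,0,0,0,0,0,1],[0.02,0,0,0,0,0,1],[0,0,0,0,0,0,1],[0,0,0,0,0,0,1]]}' |grep -E "ft|pos"
python3 -m crank '{"deltas":[[0.02,0,0,0,0,0,1],[0,0,0,0,0,0,1],[0.02,0,0,0,0,0,1],[0,0,0,0,0,0,1],[0,0,0,0,0,0,1]]}' |grep -E "ft|pos"
python3 -c "
from h import *
need(.5213,.1146,.036,.249)"
```

```text
position: [0.5366, 0.1188, 0.0357]
ft_force: [-8.3, -1.2, 11.0]
position: [0.5366, 0.1188, 0.0357]
ft_force: [-10.6, -1.5, 14.5]
t16.50 pos [0.5366 0.1188 0.0357] shift [-0.64  0.01 -0.01] turn [ 0.01   0.063 -0.001] F [-10.6  -1.5  14.5] M [-0.37  2.32 -0.07] op 0.0275
```

```bash
python3 -m crank '{"deltas":[[0.02,0,-0.02,0,0,0,1],[0,0,0,0,0,0,1],[0.03,0,-0.02,0,0,0,1],[0,0,0,0,0,0,1],[0,0,0,0,0,0,1]]}' |grep -E "ft|pos"
python3 -m crank '{"deltas":[[0.02,0,0,0,0,0,1],[0,0,0,0,0,0,1],[0.02,0,0,0,0,0,1],[0,0,0,0,0,0,1],[0,0,0,0,0,0,1]]}' |grep -E "ft|pos"
python3 -c "
from h import *
need(.5213,.1146,.036,.249)"
```

```text
position: [0.5367, 0.119, 0.0357]
ft_force: [-10.3, -1.6, 8.7]
position: [0.5367, 0.119, 0.0357]
ft_force: [-13.8, -1.9, 12.4]
t17.33 pos [0.5367 0.119  0.0357] shift [-0.64  0.02 -0.01] turn [ 0.008  0.101 -0.002] F [-13.8  -1.9  12.4] M [-0.35  2.81 -0.18] op 0.0276
```

```bash
python3 -m crank '{"deltas":[[0.02,0,-0.02,0,0,0,1],[0,0,0,0,0,0,1],[0.02,0,-0.01,0,0,0,1],[0,0,0,0,0,0,1],[0,0,0,0,0,0,1]]}' |grep -E "ft|pos"
python3 -m crank '{"deltas":[[0.01,0,0,0,0,0,1],[0,0,0,0,0,0,1],[0,0,0,0,0,0,1],[0,0,0,0,0,0,1],[0,0,0,0,0,0,1]]}' |grep -E "ft|pos"
python3 -c "
from h import *
need(.5213,.1146,.036,.249)"
```

```text
position: [0.5368, 0.119, 0.0358]
ft_force: [-13.6, -2.3, 10.1]
position: [0.5368, 0.119, 0.0358]
ft_force: [-15.3, -2.9, 10.0]
t18.17 pos [0.5368 0.119  0.0358] shift [-0.64  0.02  0.  ] turn [ 0.008  0.122 -0.002] F [-15.3  -2.9  10. ] M [-0.41  3.02 -0.18] op 0.0271
```

```bash
python3 -m crank '{"deltas":[[0,0,0,0,0,0.05,1],[0,0,0,0,0,0,1],[0,0,0,0,0,0.05,1],[0,0,0,0,0,0,1],[0,0,0,0,0,0,1]]}' |grep -E "ft|pos"
python3 -c "
from h import *
need(.5213,.1146,.036,.249)"
```

```text
position: [0.5368, 0.1192, 0.0358]
ft_force: [-14.5, -2.1, 10.7]
t18.58 pos [0.5368 0.1192 0.0358] shift [-0.65  0.03  0.  ] turn [ 0.009  0.12  -0.094] F [-14.5  -2.1  10.7] M [-0.39  3.04  0.01] op 0.0273
```

```bash
python3 -m crank '{"deltas":[[-0.03,0,-0.02,0,0,0,1],[-0.03,0,0,0,0,0,1],[0,0.04,0,0,0,0,1],[0,0.04,0,0,0,0,1],[0,0.04,0,0,0,0,1]]}' |grep -E "ft|pos"
python3 -m crank '{"deltas":[[0,0.04,0,0,0,0,1],[0,0.04,0,0,0,0,1],[0,0.04,0,0,0,0,1],[0,0.04,0,0,0,0,1],[0,0.04,0,0,0,0,1]]}' |grep -E "ft|pos"
python3 -c "
from h import *
need(.5213,.1146,.036,.249)"
```

```text
position: [0.5373, 0.1177, 0.0361]
ft_force: [-9.4, 2.4, 2.0]
position: [0.5385, 0.1129, 0.0361]
ft_force: [-9.9, 2.0, 1.7]
t19.42 pos [0.5385 0.1129 0.0361] shift [-0.65 -0.23  0.01] turn [-0.013  0.09  -0.083] F [-9.9  2.   1.7] M [0.37 2.15 0.08] op 0.0272
```

```bash
python3 -m crank '{"deltas":[[0,0.04,0,0,0,0,1],[0,0.04,0,0,0,0,1],[0,0.04,0,0,0,0,1],[0,0.04,0,0,0,0,1],[0,0.04,0,0,0,0,1]]}' |grep -E "ft|pos"
python3 -m crank '{"deltas":[[0,0.04,0,0,0,0,1],[0,0.04,0,0,0,0,1],[0,0.04,0,0,0,0,1],[0,0.02,0,0,0,0,1],[0,0.02,0,0,0,0,1]]}' |grep -E "ft|pos"
python3 -m crank '{"deltas":[[0,0.02,0,0,0,0,1],[0,0.02,0,0,0,0,1],[0,0.02,0,0,0,0,1],[0,0.02,0,0,0,0,1],[0,0,0,0,0,0,1]]}' |grep -E "ft|pos"
python3 -c "
from h import *
need(.5213,.1146,.036,.249)"
```

```text
position: [0.5397, 0.1081, 0.0361]
ft_force: [-9.6, 1.3, 2.6]
position: [0.5407, 0.1041, 0.0361]
ft_force: [-10.5, 2.6, 2.4]
position: [0.5412, 0.1021, 0.0361]
ft_force: [-10.1, 1.3, 3.0]
t20.67 pos [0.5412 0.1021 0.0361] shift [-0.65 -0.68  0.01] turn [-0.012  0.09  -0.085] F [-10.1   1.3   3. ] M [0.33 2.08 0.07] op 0.0272
```

```bash
python3 -m crank '{"deltas":[[0,0.02,0,0,0,0,1],[0,0.02,0,0,0,0,1],[0,0.02,0,0,0,0,1],[0,0.02,0,0,0,0,1],[0,0,0,0,0,0,1]]}' |grep -E "ft|pos"
python3 -m crank '{"deltas":[[0,0.02,0,0,0,0,1],[0,0.02,0,0,0,0,1],[0,0.02,0,0,0,0,1],[0,0,0,0,0,0,1],[0,0,0,0,0,0,1]]}' |grep -E "ft|pos"
```

```text
position: [0.5417, 0.1001, 0.0361]
ft_force: [-9.9, 0.8, 2.6]
position: [0.542, 0.0987, 0.0361]
ft_force: [-10.6, 1.9, 2.2]
```

```bash
python3 -m crank '{"deltas":[[0,0.02,0,0,0,0,1],[0,0.02,0,0,0,0,1],[0,0.02,0,0,0,0,1],[0,0,0,0,0,0,1],[0,0,0,0,0,0,1]]}' |grep -E "ft|pos"
```

```text
position: [0.5424, 0.0972, 0.0361]
ft_force: [-9.1, 0.3, 3.3]
```

```bash
python3 -m crank '{"deltas":[[0,0.02,0,0,0,0,1],[0,0.02,0,0,0,0,1],[0,0,0,0,0,0,1],[0,0,0,0,0,0,1],[0,0,0,0,0,0,1]]}' |grep -E "ft|pos"
python3 -c "
from h import *
need(.5213,.1146,.036,.249)"
```

```text
position: [0.5426, 0.0963, 0.0361]
ft_force: [-10.1, 2.0, 2.4]
t22.33 pos [0.5426 0.0963 0.0361] shift [-0.65 -0.91  0.01] turn [-0.012  0.089 -0.085] F [-10.1   2.    2.4] M [0.3  2.11 0.08] op 0.0275
```

```bash
python3 -m crank '{"deltas":[[0,0.02,0,0,0,0,1],[0,0.02,0,0,0,0,1],[0,0,0,0,0,0,1],[0,0,0,0,0,0,1],[0,0,0,0,0,0,1]]}' |grep -E "ft|pos"
```

```text
position: [0.5428, 0.0953, 0.0361]
ft_force: [-9.7, 1.5, 1.9]
```

```bash
python3 -m crank '{"deltas":[[0,0.02,0,0,0,0,1],[0,0.02,0,0,0,0,1],[0,0,0,0,0,0,1],[0,0,0,0,0,0,1],[0,0,0,0,0,0,1]]}' |grep -E "ft|pos"
```

```text
position: [0.5431, 0.0944, 0.0361]
ft_force: [-8.5, 1.0, 2.0]
```

```bash
python3 -m crank '{"deltas":[[0,0.02,0,0,0,0,1],[0,0.02,0,0,0,0,1],[0,0,0,0,0,0,1],[0,0,0,0,0,0,1],[0,0,0,0,0,0,1]]}' |grep -E "ft|pos"
python3 -c "
from h import *
need(.5213,.1146,.036,.249)"
```

```text
position: [0.5433, 0.0936, 0.0361]
ft_force: [-10.4, 1.6, 2.4]
t23.58 pos [0.5433 0.0936 0.0361] shift [-0.65 -1.03  0.01] turn [-0.015  0.089 -0.084] F [-10.4   1.6   2.4] M [0.36 2.05 0.06] op 0.0275
```

Contact is likely close, since the last step fell slightly short. I'll continue in 1 mm calls.

```bash
python3 -m crank '{"deltas":[[0,0.02,0,0,0,0,1],[0,0.02,0,0,0,0,1],[0,0,0,0,0,0,1],[0,0,0,0,0,0,1],[0,0,0,0,0,0,1]]}' |grep -E "ft|pos"
```

```text
position: [0.5433, 0.0936, 0.0361]
ft_force: [-11.1, 2.9, 2.9]
```

```bash
python3 -m crank '{"deltas":[[0,0.02,0,0,0,0,1],[0,0.02,0,0,0,0,1],[0,0,0,0,0,0,1],[0,0,0,0,0,0,1],[0,0,0,0,0,0,1]]}' |grep -E "ft|pos"
python3 -c "
from h import *
need(.5213,.1146,.036,.249)"
```

```text
position: [0.5434, 0.0936, 0.0361]
ft_force: [-11.5, 5.8, 2.3]
t24.42 pos [0.5434 0.0936 0.0361] shift [-0.66 -1.03  0.02] turn [-0.034  0.086 -0.072] F [-11.5   5.8   2.3] M [ 1.04  2.28 -0.04] op 0.0274
```

```bash
python3 -m crank '{"deltas":[[0,0.02,0,0,0,0,1],[0,0.02,0,0,0,0,1],[0,0.02,0,0,0,0,1],[0,0,0,0,0,0,1],[0,0,0,0,0,0,1]]}' |grep -E "ft|pos"
python3 -c "
from h import *
need(.5213,.1146,.036,.249)"
```

```text
position: [0.5434, 0.0935, 0.0362]
ft_force: [-12.1, 7.8, 2.8]
t24.83 pos [0.5434 0.0935 0.0362] shift [-0.65 -1.03  0.02] turn [-0.048  0.085 -0.063] F [-12.1   7.8   2.8] M [ 1.58  2.5  -0.09] op 0.0275
```

```bash
python3 -m crank '{"deltas":[[0,0.02,0,0,0,0,1],[0,0,0,0,0,0,1],[0,0.02,0,0,0,0,1],[0,0,0,0,0,0,1],[0,0,0,0,0,0,1]]}' |grep -E "ft|pos"
python3 -c "
from h import *
need(.5213,.1146,.036,.249)"
```

```text
position: [0.5434, 0.0935, 0.0362]
ft_force: [-11.3, 9.8, 2.6]
t25.25 pos [0.5434 0.0935 0.0362] shift [-0.65 -1.03  0.02] turn [-0.058  0.085 -0.057] F [-11.3   9.8   2.6] M [ 1.93  2.55 -0.09] op 0.0274
```

```bash
python3 -m crank '{"deltas":[[0,0.02,0,0,0,0,1],[0,0,0,0,0,0,1],[0,0.02,0,0,0,0,1],[0,0.01,0,0,0,0,1],[0,0,0,0,0,0,1]]}' |grep -E "ft|pos"
python3 -m crank '{"deltas":[[0,0,0,0,0,0,1],[0,0,0,0,0,0,1],[0,0,0,0,0,0,1],[0,0,0,0,0,0,1],[0,0,0,0,0,0,1]]}' |grep -E "ft|pos"
python3 -c "
from h import *
need(.5213,.1146,.036,.249)"
```

```text
position: [0.5434, 0.0935, 0.0362]
ft_force: [-13.3, 12.5, 2.9]
position: [0.5434, 0.0935, 0.0363]
ft_force: [-13.2, 12.1, 2.5]
t26.08 pos [0.5434 0.0935 0.0363] shift [-0.65 -1.03  0.02] turn [-0.069  0.084 -0.05 ] F [-13.2  12.1   2.5] M [ 2.44  2.79 -0.11] op 0.0272
```

```bash
python3 -m crank '{"deltas":[[-0.02,-0.04,0,0,0,0,1],[-0.02,-0.04,0,0,0,0,1],[-0.02,-0.04,0,0,0,0,1],[0,0,0,0,0,0,1],[0,0,0,0,0,0,1]]}' |grep -E "ft|pos"
python3 -c "
from h import *
need(.5213,.1146,.036,.249)"
```

```text
position: [0.5433, 0.0935, 0.0363]
ft_force: [-6.5, 6.9, -2.2]
t26.50 pos [0.5433 0.0935 0.0363] shift [-0.65 -1.03  0.02] turn [-0.043  0.06  -0.068] F [-6.5  6.9 -2.2] M [1.48 1.66 0.05] op 0.0271
```

```bash
python3 -m crank '{"deltas":[[-0.01,-0.03,0.01,0,0,0,1],[-0.01,-0.03,0.01,0,0,0,1],[0,-0.02,0,0,0,0,1],[0,0,0,0,0,0,1],[0,0,0,0,0,0,1]]}' |grep -E "ft|pos"
python3 -c "
from h import *
need(.5213,.1146,.036,.249)"
```

```text
position: [0.5432, 0.0935, 0.036]
ft_force: [-7.4, 4.1, 0.4]
t26.92 pos [0.5432 0.0935 0.036 ] shift [-0.65 -1.03  0.01] turn [-0.025  0.055 -0.081] F [-7.4  4.1  0.4] M [0.75 1.37 0.  ] op 0.0276
```

```bash
python3 -m crank '{"deltas":[[-0.02,-0.03,0,0,0,0,1],[-0.01,-0.02,0,0,0,0,1],[0,0,0,0,0,0,0.66],[0,0,0,0,0,0,0.6],[0,0,0,0,0,0,0.5]]}' |grep -E "ft|pos|open"
python3 -m crank '{"deltas":[[0,0,0,0,0,0,0.3],[0,0,0,0,0,0,0.1],[0,0,0,0,0,0,0],[0,0,0,0,0,0,0],[0,0,0,0,0,0,0]]}' |grep -E "ft|pos|open"
python3 -m crank '{"deltas":[[0,0,0,0,0,0,0],[0,0,0,0,0,0,0],[0,0,0,0,0,0,0],[0,0,0,0,0,0,0],[0,0,0,0,0,0,0]]}' |grep -E "ft|pos|open"
```

```text
position: [0.5475, 0.0923, 0.038]
ft_force: [0.2, 0.6, -0.3]
opening: 0.039
position: [0.5461, 0.0927, 0.0376]
ft_force: [0.1, -0.0, 0.5]
opening: 0.0719
position: [0.5459, 0.0928, 0.0375]
ft_force: [0.3, 0.1, -0.2]
opening: 0.0918
```

Released. I'll lift straight up, move the arm back out of the view, and check.

```bash
python3 -m crank '{"deltas":[[0,0,-0.3,0,0,0,0],[0,0,-0.6,0,0,0,0],[0,0,-0.9,0,0,0,0],[0,0,-0.9,0,0,0,0],[0,0,-0.9,0,0,0,0]]}' >/dev/null
python3 -m crank '{"deltas":[[0,0,-0.9,0,0,0,0],[0,0.5,-0.9,0,0,0,0],[0,0.8,-0.5,0,0,0,0],[0,0.8,0,0,0,0,0],[0,0.8,0,0,0,0,0]]}' >/dev/null
python3 -m crank '{"deltas":[[0,0.9,0,0,0,0,0],[0,0.9,0,0,0,0,0],[0,0.9,0,0,0,0,0],[0,0.9,0,0,0,0,0],[0,0.9,0,0,0,0,0]]}' >/dev/null
python3 -m crank '{"deltas":[[0,0.9,0,0,0,0,0],[0,0.9,0,0,0,0,0],[0,0.5,0,0,0,0,0],[0,0,0,0,0,0,0],[0,0,0,0,0,0,0]]}' |grep -E "clock|ft|pos|open"
python3 -c "
from h import *
cv=__import__('cv2');a=r.get_image('top')[120:220,160:280];a=cv.resize(a,(780,650)[:2],interpolation=cv.INTER_CUBIC) if 0 else cv.resize(a,(720,600),interpolation=cv.INTER_CUBIC);cv.imwrite('pics/t4.png',a)"
```

```text
clock: 29.83
position: [0.603, -0.1427, 0.185]
ft_force: [-0.3, 1.0, 0.7]
opening: 0.0919
```

View pics/t4.png

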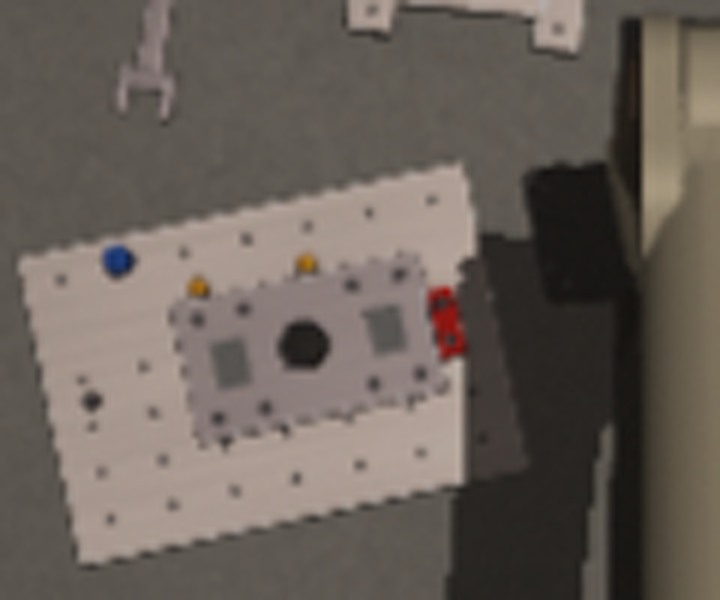

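The plate lies between the dowels, crop (198,287) and (307,263), and the stop at (447,322), and appears to touch all three. The angle needs a closer check.

Run:
```python
from h import *
import cv2
ims=np.mean([r.get_image('top').astype(float) for _ in range(6)],0).astype(np.uint8)
cv2.imwrite('pics/full4.png',ims)
cv2.imwrite('pics/t5.png',cv2.resize(ims[155:200,183:243],None,fx=13,fy=13,interpolation=cv2.INTER_CUBIC))
s=r.get_image('side');cv2.imwrite('pics/sfull4.png',s);cv2.imwrite('pics/s5.png',cv2.resize(s[200:285,175:275],None,fx=7,fy=7,interpolation=cv2.INTER_CUBIC))
```

```text
(no output)
```

View pics/t5.png

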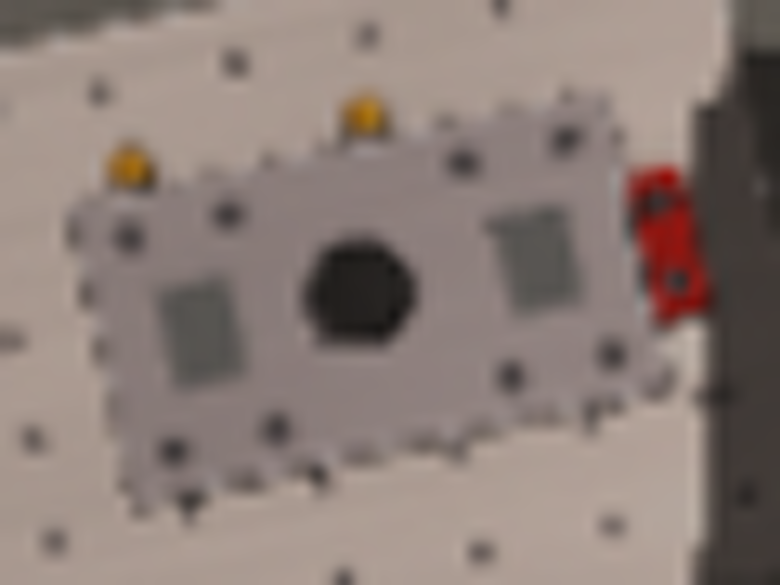

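View pics/s5.png

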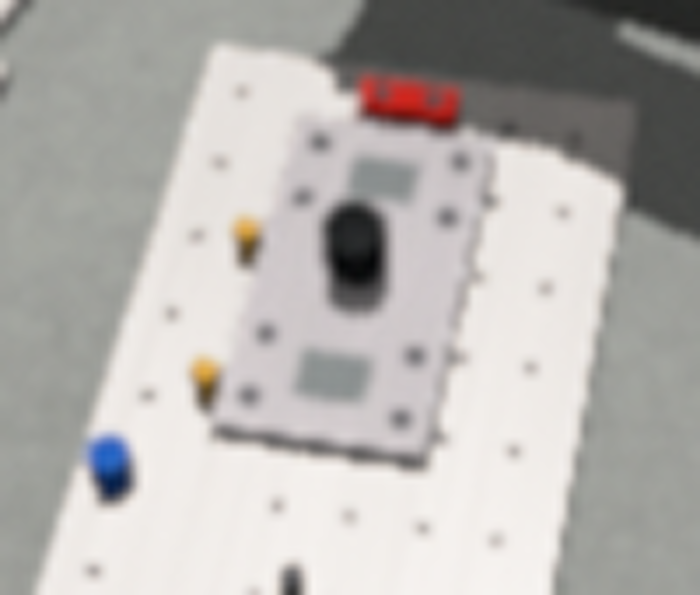

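Run:
```python
from h import *
def back(n,uv,z):
    c=C[n];T=np.array(c["world_from_camera"]);d=T[:3,:3]@[(uv[0]-c["cx"])/c["fx"],(uv[1]-c["cy"])/c["fy"],1];return (T[:3,3]+d*(z-T[2,3])/d[2])[:2]*1000
for n,k,x0,y0,sc,dw,sf in (("top",13,183,155,[(129,236),(567,139),(175,450),(612,354)],[(131,167),(365,117)],[(630,172),(653,322)]),
  ("side",7,175,200,[(319,142),(460,161),(249,395),(401,418)],[(204,371),(246,230)],[(362,97),(459,107)])):
    B=lambda p,z:np.array([back(n,u,z) for u in crop(p,x0,y0,k)])
    S=B(sc,.027);D=B(dw,.037);F=B(sf,.039)
    yb=(D[0]-D[1]);dang=np.arctan2(-yb[0],yb[1])
    ang=.2446;R2=np.array([[np.cos(ang),np.sin(ang)],[-np.sin(ang),np.cos(ang)]])
    L=(S[0]-S[1]+S[2]-S[3]) if n=="top" else (S[2]-S[0]+S[3]-S[1])
    print(n,"plate yaw",np.arctan2(-L[0],L[1]),"dowel yaw",dang,"dowel spacing",np.linalg.norm(yb),"dowels-plate (want 51)",R2@(D.mean(0)-S.mean(0)),"stopface-plate (want -80)",R2@(F.mean(0)-S.mean(0)))
```

```text
top plate yaw 0.24473219755323378 dowel yaw 0.23821976480195756 dowel spacing 69.09738589359627 dowels-plate (want 51) [49.89289082 24.58982062] stopface-plate (want -80) [ -4.59410056 -80.00480453]
side plate yaw 0.24364378951908497 dowel yaw 0.23836857265990577 dowel spacing 69.84731925693661 dowels-plate (want 51) [50.37607841 27.49750832] stopface-plate (want -80) [ -6.01707968 -84.50199921]
```

```bash
python3 -c "
from rig import r
print(r.hand_in())"
```

```text
the job is handed in; nothing more can be done
None
```

I set the plate down gently, pressed it with about 15 N first against both dowels and then against the red stop, and released it. In the final pictures it sits on all three to within about 1–2 mm measuring accuracy, except one rough side-view reading that put the stop about 4 mm off. I handed the job in at about 30 s; no verdict was returned.

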